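# Pack the keyed trays into the spares case

## Task

Pack the spares case: swing its lid up until it stands straight up, and let go so that its friction hinge holds it there. Stack the deep tray on the tray fixed in the case and then the shallow tray with the handle on the deep one, each lowered, not dropped, with its notch over the key of the tray below so that it sits fully home, the lid still standing. Then fold the lid down shut and leave it, without disturbing anything else on the bench.

Things in the scene. Friction and masses are not known exactly. Their poses are not given: they have to be found in the camera images.
- case: Dark moulded equipment case, fixed to the bench, 198 (x) by 144 (y) mm outside, walls 7 mm thick and 80 mm high. Origin: centre of its underside, on the bench. x: along its length, parallel to the hinge line; y: from its front to its hinged back; z up. Inside, centred and in line, a grey bottom tray is fixed, rim 30 mm above the origin, key end towards +x.
- case_key (a point): Foot of the key of the bottom tray: an upright tongue on the rim, in the middle of the short +x end, 24 mm wide (y), 6 mm thick (x), 8 mm high. The point is at rim height, 77 mm along x from the case's origin and 30 mm above it.
- deep_home (a point): Where the deep tray's origin comes to rest when home in the case: 24 mm above the case's origin; the tray's axes are then parallel to the case's, x the same way.
- shallow_home (a point): Where the shallow tray's origin comes to rest when home on the deep tray: 72 mm above the case's origin; axes parallel to the case's, x the same way.
- case_hinge (a point): Middle of the lid's hinge line, 72 mm along the case's y and 80 mm above its origin; the line runs along the case's x.
- lid (a joint): Opening angle of the case's lid, rad: 0 shut, 1.57 straight up, 2.0 stop; starts ajar at 0.45 to 0.95. The lid is a shell 198 x 144 x 56 mm of 0.42 kg (shut, its outer top is 136 mm above the bench). Its friction hinge, about 0.6 N m, holds it at any angle; moving it takes about 2 to 6 N at the bar.
- lid_bar (a point): Middle of the lid's bar handle, a straight round steel bar 10 mm thick and 96 mm long between two end legs, parallel to the case's x, its axis 35 mm clear of the lid's front face. It moves with the lid: shut, it is 179 mm in front of the hinge line and 44 mm above it; upright, 179 mm above it and 44 mm behind it (+y). It can turn between the fingers.
- deep_tray: The deeper loose grey tray, without a raised handle, some rigging parts in it; 160 (x) by 104 (y) mm, rim 54 mm above its underside, 0.2 to 0.4 kg. Origin: centre of its underside. Axes: x along the length towards its key end, y across, z up. A foot 6 mm high drops inside the rim of the tray below with 2 mm of play all round; the shoulder above it rests on that rim.
- deep_grip (a point): Point to grip the deep tray, 34 mm above its origin, in its cross wall: 10 mm thick (along x), spanning the tray along y, top 46 mm above the origin. The inside floor is 10 mm above the origin and is clear for 40 mm on each side of the wall's middle.
- deep_notch (a point): Mouth of the notch under the deep tray's key end: 29 mm wide, 8 mm deep (x), 12 mm high, open downwards and outwards; it drops over the key below. The point is 77 mm along x, 6 mm above the origin, and meets case_key when home.
- deep_key (a point): Foot of the key on the deep tray's rim (same tongue as the bottom tray's, right above its own notch): 77 mm along x, 54 mm above its origin.
- shallow_tray: The shallower loose grey tray, with a raised handle across its middle; same 160 x 104 mm plan, foot, shoulder, notch and key as the deep tray, rim 30 mm above its underside, 0.14 to 0.28 kg. Origin: centre of its underside. Axes: x along the length towards its key end, y across, z up.
- shallow_grip (a point): Point to grip the shallow tray, 42 mm above its origin, in the handle: a wall 10 mm thick (along x) and 60 mm long (along y), top 54 mm above the origin. The inside floor is 10 mm above the origin, clear for 35 mm on each side of the handle.
- shallow_notch (a point): Mouth of the shallow tray's notch (same as the deep tray's), 77 mm along x, 6 mm above the origin; it meets deep_key when home.
- tape_roll: Roll of brown packing tape lying flat, 100 mm across, 48 mm high; a bystander, to be left alone.
- jar: Small clear jar with a cap, 56 mm across, 65 mm high; a bystander, to be left alone.
- spray_bottle: White bottle, 64 mm across, 170 mm high; a bystander, to be left alone.
- eraser: Whiteboard eraser, 110 x 50 x 30 mm; a bystander, to be left alone.
- screwdriver: Short screwdriver lying on the bench, 140 mm long; a bystander, to be left alone.
- white_box: White product box, 70 x 115 x 45 mm; a bystander, to be left alone.
- small_carton: Taped brown carton, 170 x 100 x 85 mm, behind the case's hinge side; a bystander, to be left alone.

How it is judged:
By the outcome, as a careful person would: the job done as asked, in the order asked, and still so for the second after the job is handed in, with the robot touching nothing.
It also fails if it takes over 72 s, if anything falls off the work surface, if the arm or the gripper's body presses on something with over 40 N, if the wrist force passes 120 N, or if a joint passes its speed limit or range.

## Robot

A 7-joint arm with a two-finger parallel gripper is mounted at the origin on the work surface. World frame = base frame: x ahead of the robot, y to its left, z up, the work surface at z = 0. Lengths are in m, angles in rad, forces in N, time in s.
With the tool pointing down it reaches from about 0.4 to 0.85 m from the base axis. Payload 10.4 kg.
Tool frame: the origin (TCP) lies on the centre line of the jaws, within the pads' length; the fingertips stand 17 mm ahead of it and the grasp point (between the pads) lies 2 mm behind it; z points along the fingers, y is the direction in which the jaws open and shut (so a half turn about z gives the same grasp; the last joint's range is limited). The gripper opens to 87 mm and grips with 3 to 60 N. Pads are 19 mm wide; open, the fingers measure 117 mm over their backs; the gripper's body (75 mm by 190 mm) begins 51 mm behind the grasp point.
Start: joints at [1.161, 0.332, -0.065, 1.46, 0.022, 1.35, -0.088], TCP at [0.236, -0.579, 0.24] pointing down, gripper open.
Joint ranges: [-2.6, 2.6], [-0.5, 2.12], [-1.47, 1.34], [0.16, 2.42], [-1.27, 4.41], [0.06, 2.06], [-2.6, 2.6]. Speed limits (rad/s): [2.22, 2.22, 2.79, 2.79, 3.14, 3.14, 3.14].

## Interface

Orientations are given as a unit quaternion [x, y, z, w].
In Python, from bench import r gives the robot as it stands.
- The arm moves only by the tool apply_moves, never from a script. Its argument "commands" is a list of rows, each an object with "rot": the turn, a rotation vector about the world's x, y, z in units of 180 degrees (1.0 is 180 degrees), a list of three; "linear": the shift along the world's x, y, z in units of 0.3 m (1.0 is 0.3 m), a list of three; "grip": the closure, from -1 (fully open) to 1 (shut). A call has 1 to 20 rows; each row is the pose to reach, as a shift and turn from the pose commanded when the call began, turning the shorter way round; what a row does not reach only later rows make up. A row lasts 1/10 s, in which the tool goes at most 50 mm and 8.59 degrees, less where a joint would pass 70% of its speed; a pose out of reach is approached as far as the arm can. A call with a number of a shift or a turn outside -1 to 1 is refused whole. A call with a gripper value outside its range is refused whole. The fingers move at their own pace and stop on an object; "newtons" is the grip in N (left out, the last holds). Time passes only in rows, so rows that repeat a pose let the fingers close. It gives the time, the measured TCP pose, the force and the opening at its end, in the units of the state.
- r.read_state(): the state, without advancing time (a new reading comes with each control period).
- r.camera(name): name is "side" or "top"; returns a dict with "frame" (480x640x3 uint8, red, green, blue), "mtx" (3x3 intrinsics, pixels), "extrinsics" (4x4, takes a point from world to camera coordinates). Camera axes: x right, y down, z forward; pixel columns grow to the right and rows downward; lengths in m; the calibration is good to about 2 mm. A picture is of the moment at which its call begins. There is no depth.
- r.close_job(): hands the job in, once; it reports no verdict.
Trained networks look in a picture, given as the dict that the camera call returned (one of the last four; its "shot" number tells which), for a name from the list of things; names that differ only in an ending like _2 or _b are one class to them, and where a whole thing is asked for, a point or a joint stands for the part that bears it (a point fixed in the world has none). Each returns a list of dicts, best first, with "p" (0 to 1); they miss things now and then, are a little off and sometimes report something else, mostly with a low value. They report only what shows in the picture. A call takes as long as a camera call.
- r.search_frame(thing, picture): "bbox" ([left, top, width, height] in pixels, round what is visible of it).
- r.spot_point(thing, picture): "location" ([column, row] in pixels: a listed point, or the origin of a listed thing).
The state is a dict: "time": time; "joint_positions": joint angles; "joint_vel": joint speeds; "joint_torque": joint torques, N m; "ee_pos": TCP position; "eef_rot": TCP orientation; "ft_force": force on the tool from outside, world axes, zero at the start; "torque": the same for the moment, N m; "width": finger opening in m.
Only numpy, scipy, OpenCV 4.12 (cv2) and the standard library are available. Lean on these libraries where they do the work, as an engineer would, in place of code of your own. Each camera call takes 0.05 s, during which the arm holds its last target. There are 200 camera calls.

## Working session

There is one attempt and no reset: what is moved stays moved. The work goes in short steps, Python scripts to look and compute and a tool call to move; the robot and the scene stay as the last step left them, time stands still between calls to the robot, and variables do not carry over. Pictures are saved under pics/ and viewed, about 8 in all and at most 12, crops included, and the job is handed in when it is done.

Besides the shell and the picture viewer there is one more tool, called after "Call:" by a JSON object that holds its "fn" and its "kwargs", one argument or row to a line. apply_moves: Moves the arm, as the interface text tells. Its arguments: {"type":"object","properties":{"commands":{"type":"array","items":{"type":"object","properties":{"rot":{"type":"array","items":{"type":"number"}},"linear":{"type":"array","items":{"type":"number"}},"grip":{"type":"number"}}}},"newtons":{"type":"number"}},"required":["commands"]}

```bash
ls; mkdir -p pics
cat > h.py <<'E'
import numpy as np, cv2
from bench import r
def P(c): return c["mtx"]@c["extrinsics"][:3]
def proj(c,X):
    q=P(c)@np.append(X,1); return q[:2]/q[2]
def tri(c1,p1,c2,p2):
    X=cv2.triangulatePoints(P(c1),P(c2),np.array(p1,float).reshape(2,1),np.array(p2,float).reshape(2,1)).ravel(); return X[:3]/X[3]
def atz(c,p,z):
    E=c["extrinsics"];R=E[:3,:3];o=-R.T@E[:3,3]
    d=R.T@np.linalg.inv(c["mtx"])@np.array([p[0],p[1],1.]); return o+d*(z-o[2])/d[2]
E
python3 - <<'E'
from h import *
s=r.read_state();print({k:np.round(v,3) for k,v in s.items()})
a=r.camera("side");b=r.camera("top")
for n,c in (("side",a),("top",b)):
    cv2.imwrite(f"pics/{n}0.png",c["frame"][:,:,::-1]); E=c["extrinsics"]; print(n,c["shot"],-E[:3,:3].T@E[:3,3])
for n in ["case","case_key","deep_home","case_hinge","lid_bar","deep_tray","deep_grip","deep_notch","deep_key","shallow_tray","shallow_grip","shallow_key","shallow_notch","small_carton","spray_bottle","jar","tape_roll","white_box","eraser","screwdriver"]:
    try:
        o=[r.spot_point(n,c)[:2] for c in (a,b)]
    except Exception as e: print(n,e);continue
    print(n,[[(np.round(d["location"]).tolist(),round(d["p"],2)) for d in x] for x in o], np.round(tri(a,o[0][0]["location"],b,o[1][0]["location"]),3) if all(o) else "")
E
```

```text
pics
{'time': np.float64(0.0), 'joint_positions': array([ 1.161,  0.333, -0.065,  1.461,  0.022,  1.35 , -0.089]), 'joint_vel': array([-0.001, -0.   , -0.   ,  0.001, -0.001,  0.002,  0.001]), 'joint_torque': array([ 0.0000e+00, -6.2324e+01,  2.5000e-02, -3.8990e+01, -6.1000e-02,
        4.0000e-02,  0.0000e+00]), 'ee_pos': array([ 0.236, -0.579,  0.239]), 'eef_rot': array([ 0.981,  0.192, -0.   , -0.001]), 'ft_force': array([-0.1  , -0.869,  0.677]), 'torque': array([-0.006, -0.035,  0.02 ]), 'width': np.float64(0.087)}
side 1 [0.47146944 1.17655706 0.84909752]
top 2 [0.36876443 0.06839319 1.2344797 ]
case [[([247.0, 272.0], 0.51)], []] 
case_key [[([320.0, 197.0], 0.29)], []] 
deep_home [[([271.0, 206.0], 0.55), ([330.0, 244.0], 0.25)], []] 
case_hinge [[([313.0, 235.0], 0.61), ([323.0, 301.0], 0.56)], []] 
lid_bar [[([326.0, 232.0], 0.76)], [([269.0, 248.0], 0.65)]] [0.518 0.179 0.201]
deep_tray [[([321.0, 204.0], 0.61)], [([476.0, 248.0], 0.78)]] [ 0.559 -0.33  -0.006]
deep_grip [[([320.0, 196.0], 0.74)], [([482.0, 245.0], 0.62)]] [ 0.563 -0.336  0.028]
deep_notch [[([309.0, 195.
[... 762 characters left out ...]
] [ 0.521  0.536 -0.002]
spray_bottle [[([233.0, 312.0], 0.9), ([313.0, 392.0], 0.48)], [([230.0, 173.0], 0.95), ([503.0, 231.0], 0.64)]] [0.749 0.306 0.01 ]
jar [[([285.0, 252.0], 0.84)], [([353.0, 206.0], 0.68), ([377.0, 263.0], 0.68)]] [ 0.661 -0.013 -0.012]
tape_roll [[([280.0, 223.0], 0.86), ([323.0, 307.0], 0.42)], [([407.0, 191.0], 0.64)]] [ 0.696 -0.151  0.016]
white_box [[([276.0, 206.0], 0.72), ([310.0, 192.0], 0.63)], [([476.0, 184.0], 0.96)]] [ 0.737 -0.343 -0.032]
eraser [[([251.0, 271.0], 0.61), ([322.0, 304.0], 0.37)], [([312.0, 170.0], 0.98)]] [ 0.757  0.094 -0.012]
screwdriver [[([382.0, 218.0], 0.69)], [([448.0, 335.0], 0.61), ([379.0, 263.0], 0.41)]] [ 0.334 -0.252 -0.005]
```

Run:
```python
import cv2
a=cv2.imread("pics/side0.png")[120:460,120:520];b=cv2.imread("pics/top0.png")[130:400,80:560]
cv2.imwrite("pics/s1.png",cv2.resize(a,None,fx=1.75,fy=1.75,interpolation=3));cv2.imwrite("pics/t1.png",cv2.resize(b,None,fx=1.66,fy=1.66,interpolation=3))
```

```text
(no output)
```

View pics/s1.png

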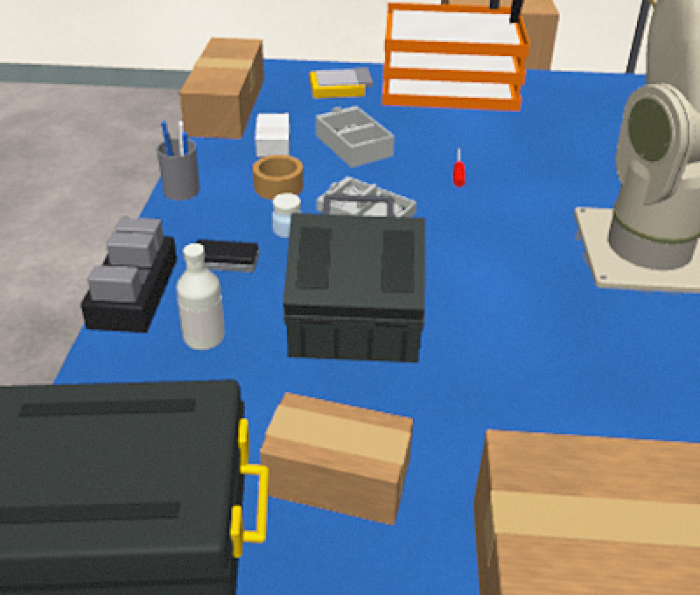

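View pics/t1.png

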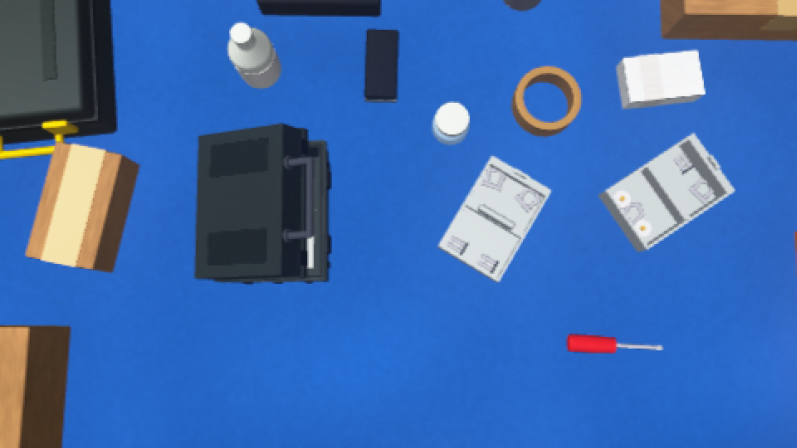

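The side view shows the ajar dark case (full-frame ≈ (322,285)), with the carton behind it. The top view shows the case at left, the shallow tray at ≈(378,262) and the deep tray at ≈(482,245). The case's hinge faces +y. Next I'll fit silhouettes to get exact poses.

```bash
cat > fit.py <<'E'
from h import *
from scipy.optimize import minimize
def boxp(x0,x1,y0,y1,z0,z1): return np.array([[x,y,z] for x in(x0,x1) for y in(y0,y1) for z in(z0,z1)],float)
def Tz(p,yaw,x,y,z=0): c,s=np.cos(yaw),np.sin(yaw); return p@np.array([[c,s,0],[-s,c,0],[0,0,1]])+[x,y,z]
K=4
def render(c,parts,box):
    l,t,w,h=box; m=np.zeros((h*K,w*K),np.uint8)
    for q in parts:
        u=np.c_[q,np.ones(len(q))]@P(c).T; u=(u[:,:2]/u[:,2:]-[l-.5,t-.5])*K-.5
        cv2.fillConvexPoly(m,cv2.convexHull(np.round(u*16).astype(np.int32)),1,shift=4)
    return m
def mask(c,kind,box):
    l,t,w,h=box; f=cv2.resize(c["frame"][t:t+h,l:l+w],None,fx=K,fy=K,interpolation=cv2.INTER_LINEAR)
    hsv=cv2.cvtColor(f,cv2.COLOR_RGB2HSV)
    m=((hsv[...,1]<110) if kind=="tray" else (hsv[...,2]<95)).astype(np.uint8)
    m=cv2.morphologyEx(m,cv2.MORPH_CLOSE,np.ones((5,5)))
    n,L,st,_=cv2.connectedComponentsWithStats(m); k=1+st[1:,4].argmax()
    m=(L==k).astype(np.uint8); cs,_=cv2.findContours(m,0,2); cv2.drawContours(m,cs,-1,1,-1); return m
def deep(x,y,yaw,z=0): return [Tz(boxp(-80,80,-52,52,6,54)/1e3,yaw,x,y,z),Tz(boxp(-78,78,-48,48,0,54)/1e3,yaw,x,y,z),Tz(boxp(74,80,-12,12,54,62)/1e3,yaw,x,y,z)]
def shallow(x,y,yaw,z=0): return [Tz(boxp(-80,80,-52,52,6,30)/1e3,yaw,x,y,z),Tz(boxp(-78,78,-48,48,0,30)/1e3,yaw,x,y,z),Tz(boxp(74,80,-12,12,30,38)/1e3,yaw,x,y,z),Tz(boxp(-5,5,-30,30,30,54)/1e3,yaw,x,y,z)]
def lid(th,q): # q in case frame relative hinge (y back)
    d,h=-q[:,1],q[:,2]; return np.c_[q[:,0],-(d*np.cos(th)-h*np.sin(th))+.072,d*np.sin(th)+h*np.cos(th)+.08]
def case(x,y,yaw,th):
    ps=[boxp(-99,99,-72,72,0,80)/1e3,lid(th,boxp(-99,99,-144,0,0,56)/1e3),lid(th,boxp(-48,48,-184,-174,39,49)/1e3)]
    ps+=[lid(th,boxp(s*48-5,s*48+5,-184,-144,39,49)/1e3) for s in(-1,1)]
    return [Tz(q,yaw,x,y) for q in ps]
def fit(model,x0,views,kind,scale=(.01,.01,.1,.1)):
    ms=[mask(c,kind,b) for c,b in views]; sc=np.array(scale[:len(x0)]); 
    f=lambda p:sum(np.mean(render(c,model(*(x0+p*sc)),b)!=m)/m.mean() for (c,b),m in zip(views,ms))
    best=None
    for st in ([0]*len(x0),[.5]*len(x0),[-.5]*len(x0)):
        s=np.array(st,float); sim=np.vstack([s,s+np.eye(len(x0))])
        q=minimize(f,s,method="Nelder-Mead",options=dict(initial_simplex=sim,xatol=.005,fatol=1e-5))
        if best is None or q.fun<best.fun: best=q
    return x0+best.x*sc,best.fun,ms
E
cat > f1.py <<'E'
from fit import *
a=r.camera("side");b=r.camera("top")
bt=(425,195,110,95) ; bs=(290,170,65,50)
print("deep top",fit(deep,np.array([.562,-.334,-.98]),[(b,bt)],"tray")[:2])
print("deep both",fit(deep,np.array([.562,-.334,-.98]),[(b,bt),(a,bs)],"tray")[:2])
print("shal top",fit(shallow,np.array([.511,-.08,-.5]),[(b,(330,215,95,95))],"tray")[:2])
V=[(b,(190,195,100,115)),(a,(270,225,110,115))]
for n,v in (("both",V),("top",V[:1]),("side",V[1:])):
    p,e,ms=fit(case,np.array([.52,.246,0.,.475]),v,"case"); print("case",n,p,e)
    if n=="both":
        o=[]
        for (c,bx),m in zip(v,ms):
            l,t,w,h=bx; f=cv2.resize(c["frame"][t:t+h,l:l+w,::-1],None,fx=K,fy=K).copy()
            for col,mm in (((0,255,0),render(c,case(*p),bx)),((0,0,255),m)):
                cs,_=cv2.findContours(mm,0,2); cv2.drawContours(f,cs,-1,col,1)
            o.append(cv2.resize(f,(390,450)))
        cv2.imwrite("pics/fit.png",np.hstack(o))
E
python3 f1.py
```

```text
deep top (array([ 0.55900434, -0.32989415, -0.9829012 ]), np.float64(0.008940370003303602))
deep both (array([ 0.55900694, -0.32970072, -0.98118839]), np.float64(0.04032609777823831))
shal top (array([ 0.51821834, -0.073699  , -0.52914883]), np.float64(0.007905048811977622))
case both [0.51810009 0.25193635 0.02745765 0.4151871 ] 0.08222889449962395
case top [0.51872732 0.25091388 0.02755386 0.44112866] 0.018345560778456265
case side [0.51705566 0.25167119 0.02718685 0.35322266] 0.05131836465740221
```

View pics/fit.png

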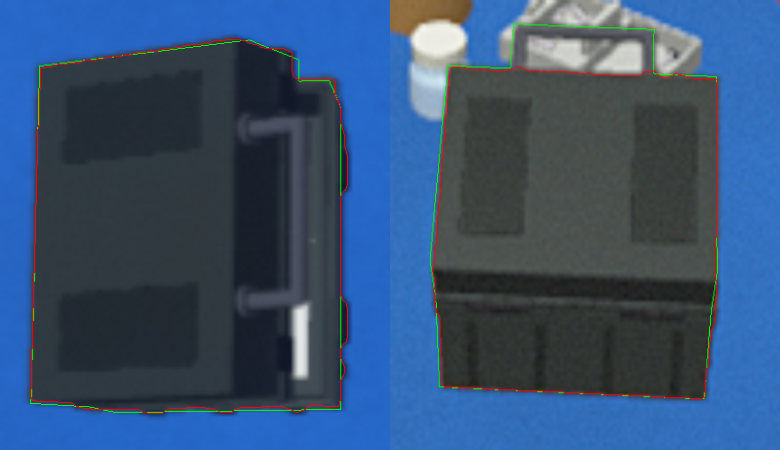

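Call:
{"fn": "apply_moves", "kwargs": {
  "commands": [
    {"linear":[0.316,0.843,0.067],"rot":[0,0,-0.1145],"grip":0.36},
    {"linear":[0.316,0.843,0.067],"rot":[0,0,-0.1145],"grip":0.36},
    {"linear":[0.316,0.843,0.067],"rot":[0,0,-0.1145],"grip":0.36},
    {"linear":[0.316,0.843,0.067],"rot":[0,0,-0.1145],"grip":0.36},
    {"linear":[0.316,0.843,0.067],"rot":[0,0,-0.1145],"grip":0.36},
    {"linear":[0.316,0.843,0.067],"rot":[0,0,-0.1145],"grip":0.36}
  ]
}}

```text
time: 2.7
ee_pos: [0.3326, -0.3218, 0.2605]
eef_rot: [1.0, 0.016, 0.001, 0.0]
ft_force: [0.2, 0.2, 0.0]
width: 0.0468
```

Call:
{"fn": "apply_moves", "kwargs": {
  "commands": [
    {"linear":[0.316,0.843,0.067],"grip":0.36},
    {"linear":[0.316,0.843,0.067],"grip":0.36},
    {"linear":[0.316,0.843,0.067],"grip":0.36},
    {"linear":[0.316,0.843,0.067],"grip":0.36},
    {"linear":[0.316,0.843,0.067],"grip":0.36},
    {"linear":[0.316,0.843,0.067],"grip":0.36}
  ]
}}

```text
validation failed for argument at $.co...
```

Call:
{"fn": "apply_moves", "kwargs": {
  "commands": [
    {"linear":[0.316,0.833,0.067],"grip":0.36},
    {"linear":[0.316,0.833,0.067],"grip":0.36},
    {"linear":[0.316,0.833,0.067],"grip":0.36},
    {"linear":[0.316,0.833,0.067],"grip":0.36},
    {"linear":[0.316,0.833,0.067],"grip":0.36},
    {"linear":[0.316,0.833,0.067],"grip":0.36}
  ]
}}

```text
validation failed for argument at $.co...
```

```bash
cat > st.py <<'E'
from h import *
from scipy.spatial.transform import Rotation as R
s=r.read_state(); M=R.from_quat(s["eef_rot"]).as_matrix()
print("t",round(float(s["time"]),2),"p",np.round(s["ee_pos"],4),"jaw",np.round(np.degrees(np.arctan2(M[1,1],M[0,1])),2),"z",np.round(M[:,2],3),"F",np.round(s["ft_force"],1),"T",np.round(s["torque"],2),"w",np.round(s["width"],4),"j",np.round(s["joint_positions"],2))
E
python3 st.py
```

```text
t 2.7 p [ 0.3326 -0.3218  0.2605] jaw -88.16 z [ 0.001 -0.001 -1.   ] F [0.2 0.2 0. ] T [-0.05 -0.01 -0.07] w 0.0468 j [ 0.89 -0.03 -0.22  1.83 -0.01  1.34 -0.86]
```

Call:
{"fn": "apply_moves", "kwargs": {
  "commands": [
    {"linear":[0.316,0.843,0.067],"rot":[0,0,0],"grip":0.36},
    {"linear":[0.316,0.843,0.067],"rot":[0,0,0],"grip":0.36},
    {"linear":[0.316,0.843,0.067],"rot":[0,0,0],"grip":0.36},
    {"linear":[0.316,0.843,0.067],"rot":[0,0,0],"grip":0.36},
    {"linear":[0.316,0.843,0.067],"rot":[0,0,0],"grip":0.36},
    {"linear":[0.316,0.843,0.067],"rot":[0,0,0],"grip":0.36}
  ]
}}

```text
time: 3.3
ee_pos: [0.4265, -0.0684, 0.2806]
eef_rot: [1.0, 0.016, 0.001, 0.0]
ft_force: [0.5, -1.5, 0.5]
width: 0.0276
```

Call:
{"fn": "apply_moves", "kwargs": {
  "commands": [
    {"linear":[0.316,0.82,0.067],"rot":[0,0,0],"grip":0.36},
    {"linear":[0.316,0.82,0.067],"rot":[0,0,0],"grip":0.36},
    {"linear":[0.316,0.82,0.067],"rot":[0,0,0],"grip":0.36},
    {"linear":[0.316,0.82,0.067],"rot":[0,0,0],"grip":0.36},
    {"linear":[0.316,0.82,0.067],"rot":[0,0,0],"grip":0.36},
    {"linear":[0.316,0.82,0.067],"rot":[0,0,0],"grip":0.36}
  ]
}}

```text
time: 3.9
ee_pos: [0.5202, 0.1784, 0.3001]
eef_rot: [1.0, 0.016, 0.0, -0.001]
ft_force: [-0.8, -0.3, -0.6]
width: 0.0276
```

```bash
python3 st.py
```

```text
t 3.9 p [0.5202 0.1784 0.3001] jaw -88.14 z [ 0.     0.003 -1.   ] F [-0.8 -0.3 -0.6] T [0.01 0.1  0.01] w 0.0276 j [ 0.3   0.23 -0.82  1.53  0.16  1.45 -2.07]
```

Call:
{"fn": "apply_moves", "kwargs": {
  "commands": [
    {"linear":[0,0,-0.12],"rot":[0,0,0],"grip":0.36},
    {"linear":[0,0,-0.22],"rot":[0,0,0],"grip":0.36},
    {"linear":[0,0,-0.28],"rot":[0,0,0],"grip":0.36},
    {"linear":[0,0,-0.317],"rot":[0,0,0],"grip":0.36},
    {"linear":[0,0,-0.317],"rot":[0,0,0],"grip":0.36},
    {"linear":[0,0,-0.317],"rot":[0,0,0],"grip":1},
    {"linear":[0,0,-0.317],"rot":[0,0,0],"grip":1},
    {"linear":[0,0,-0.317],"rot":[0,0,0],"grip":1},
    {"linear":[0,0,-0.317],"rot":[0,0,0],"grip":1},
    {"linear":[0,0,-0.317],"rot":[0,0,0],"grip":1}
  ],
  "newtons": 25
}}

```text
time: 4.9
ee_pos: [0.5192, 0.1802, 0.2052]
eef_rot: [1.0, 0.017, 0.001, -0.005]
ft_force: [4.9, 25.7, -19.0]
width: 0.009
```

```bash
python3 st.py
python3 - <<'E'
from h import *
a=r.camera("side");b=r.camera("top")
o=[r.spot_point("lid_bar",c) for c in (a,b)]
print(o, tri(a,o[0][0]["location"],b,o[1][0]["location"]) if all(o) else "")
cv2.imwrite("pics/s2.png",np.hstack([cv2.resize(a["frame"][180:360,230:430,::-1],None,fx=2,fy=2),cv2.resize(b["frame"][180:360,170:370,::-1],None,fx=2,fy=2)]))
E
```

```text
t 4.9 p [0.5192 0.1802 0.2052] jaw -88.08 z [ 0.001  0.01  -1.   ] F [  4.9  25.7 -19. ] T [ 5.65 -0.98 -0.11] w 0.009 j [ 0.28  0.28 -0.81  1.68  0.2   1.27 -2.11]
[[{'location': [325.6, 234.9], 'p': 0.77}], []]
```

View pics/s2.png

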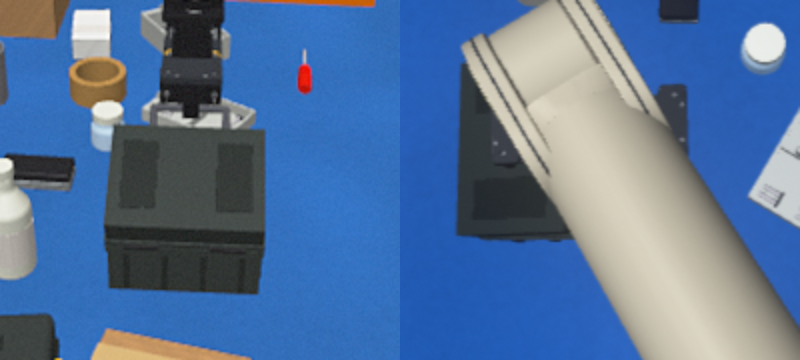

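The bar is gripped: the pads straddle it at about (190,112) in the left half of the crop, and the opening reads 9 mm. Next I'll compute the arc.

Run:
```python
from h import *
for ph in np.radians(np.r_[44:104:5,103.8]):
    y=.3235-.1843*np.cos(ph);z=.08+.1843*np.sin(ph)+.006
    print(round(np.degrees(ph),1),np.round(np.array([-.027*(y-.178),y-.1782,z-.2051])/.3,3).tolist())
```

```text
44.0 [-0.001, 0.042, 0.03]
49.0 [-0.002, 0.081, 0.067]
54.0 [-0.003, 0.123, 0.1]
59.0 [-0.005, 0.168, 0.13]
64.0 [-0.006, 0.215, 0.155]
69.0 [-0.007, 0.264, 0.177]
74.0 [-0.009, 0.315, 0.194]
79.0 [-0.01, 0.367, 0.206]
84.0 [-0.011, 0.42, 0.214]
89.0 [-0.013, 0.474, 0.217]
94.0 [-0.014, 0.527, 0.216]
99.0 [-0.016, 0.58, 0.21]
103.8 [-0.017, 0.631, 0.2]
```

Call:
{"fn": "apply_moves", "kwargs": {
  "commands": [
    {"linear":[0,0.02,0.012],"rot":[0,0,0],"grip":1},
    {"linear":[-0.001,0.042,0.03],"rot":[0,0,0],"grip":1},
    {"linear":[-0.002,0.062,0.05],"rot":[0,0,0],"grip":1},
    {"linear":[-0.002,0.081,0.067],"rot":[0,0,0],"grip":1},
    {"linear":[-0.003,0.102,0.084],"rot":[0,0,0],"grip":1},
    {"linear":[-0.003,0.123,0.1],"rot":[0,0,0],"grip":1}
  ]
}}

```text
time: 5.7
ee_pos: [0.5187, 0.21, 0.2349]
eef_rot: [1.0, 0.014, -0.001, 0.0]
ft_force: [-3.1, 0.8, -9.3]
width: 0.0093
```

```bash
python3 st.py
```

```text
t 5.7 p [0.5187 0.21   0.2349] jaw -88.45 z [-0.001 -0.001 -1.   ] F [-3.1  0.8 -9.3] T [ 0.15  0.68 -0.08] w 0.0093 j [ 0.23  0.29 -0.82  1.61  0.22  1.34 -2.17]
```

Call:
{"fn": "apply_moves", "kwargs": {
  "commands": [
    {"linear":[-0.002,0.045,0.03],"rot":[0,0,0],"grip":1},
    {"linear":[-0.003,0.092,0.055],"rot":[0,0,0],"grip":1},
    {"linear":[-0.004,0.141,0.077],"rot":[0,0,0],"grip":1},
    {"linear":[-0.006,0.192,0.094],"rot":[0,0,0],"grip":1},
    {"linear":[-0.007,0.244,0.106],"rot":[0,0,0],"grip":1},
    {"linear":[-0.008,0.297,0.114],"rot":[0,0,0],"grip":1},
    {"linear":[-0.01,0.351,0.117],"rot":[0,0,0],"grip":1},
    {"linear":[-0.011,0.404,0.116],"rot":[0,0,0],"grip":1},
    {"linear":[-0.012,0.43,0.113],"rot":[0,0,0],"grip":1},
    {"linear":[-0.013,0.457,0.11],"rot":[0,0,0],"grip":1},
    {"linear":[-0.013,0.483,0.105],"rot":[0,0,0],"grip":1},
    {"linear":[-0.014,0.508,0.1],"rot":[0,0,0],"grip":1},
    {"linear":[-0.014,0.508,0.1],"rot":[0,0,0],"grip":1}
  ]
}}

```text
time: 7.0
ee_pos: [0.5154, 0.3644, 0.2673]
eef_rot: [1.0, 0.014, 0.002, -0.001]
ft_force: [-0.1, 3.3, 4.3]
width: 0.0089
```

```bash
python3 st.py;python3 - <<'E'
from h import *
a=r.camera("side");b=r.camera("top")
cv2.imwrite("pics/s3.png",np.hstack([cv2.resize(a["frame"][100:400,200:450,::-1],None,fx=1.6,fy=1.6),cv2.resize(b["frame"][130:430,120:370,::-1],None,fx=1.6,fy=1.6)]))
E
```

```text
t 7.0 p [0.5154 0.3644 0.2673] jaw -88.41 z [ 0.003  0.003 -1.   ] F [-0.1  3.3  4.3] T [0.79 0.21 0.01] w 0.0089 j [-0.08  0.45 -0.84  1.37  0.33  1.46 -2.45]
```

View pics/s3.png

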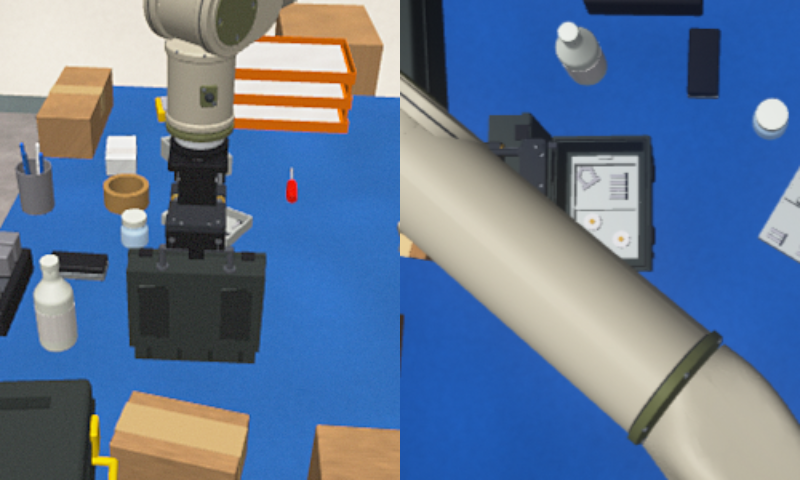

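Call:
{"fn": "apply_moves", "kwargs": {
  "commands": [
    {"linear":[0,0.005,0],"rot":[0,0,0],"grip":1},
    {"linear":[0,0.005,0],"rot":[0,0,0],"grip":1},
    {"linear":[0,0,0],"rot":[0,0,0],"grip":0.3},
    {"linear":[0,0,0],"rot":[0,0,0],"grip":0.3},
    {"linear":[0,0,0.1],"rot":[0,0,0],"grip":0.3},
    {"linear":[0,0,0.2],"rot":[0,0,0],"grip":0.3},
    {"linear":[0,-0.1,0.33],"rot":[0,0,0],"grip":0.3},
    {"linear":[0,-0.3,0.33],"rot":[0,0,0],"grip":0.3},
    {"linear":[0,-0.5,0.33],"rot":[0,0,0],"grip":0.3},
    {"linear":[0,-0.7,0.33],"rot":[0,0,0],"grip":0.3},
    {"linear":[0,-0.9,0.33],"rot":[0,0,0],"grip":0.3},
    {"linear":[0,-0.9,0.33],"rot":[0,0,0],"grip":0.3}
  ]
}}

```text
time: 8.3
ee_pos: [0.515, 0.0883, 0.3641]
eef_rot: [1.0, 0.012, 0.0, 0.001]
ft_force: [1.5, 1.0, -0.6]
width: 0.0309
```

```bash
python3 st.py
```

```text
t 8.3 p [0.515  0.0883 0.3641] jaw -88.65 z [ 0.001 -0.002 -1.   ] F [ 1.5  1.  -0.6] T [ 0.08 -0.08 -0.04] w 0.0309 j [ 0.44  0.13 -0.77  1.48  0.09  1.57 -1.87]
```

Call:
{"fn": "apply_moves", "kwargs": {
  "commands": [
    {"linear":[0.1,-0.16,0],"rot":[0,0,0.04],"grip":0.36},
    {"linear":[0.1,-0.32,0],"rot":[0,0,0.08],"grip":0.36},
    {"linear":[0.1,-0.48,0],"rot":[0,0,0.12],"grip":0.36},
    {"linear":[0.1,-0.64,0],"rot":[0,0,0.16],"grip":0.36},
    {"linear":[0.1,-0.8,0],"rot":[0,0,0.18],"grip":0.36},
    {"linear":[0.1,-0.9,0],"rot":[0,0,0.18],"grip":0.36}
  ]
}}

```text
time: 8.9
ee_pos: [0.544, -0.183, 0.3636]
eef_rot: [0.957, 0.291, -0.001, 0.001]
ft_force: [-0.6, -0.6, -0.5]
width: 0.0278
```

```bash
python3 st.py
cat > f2.py <<'E'
from fit import *
a=r.camera("side");b=r.camera("top")
V=[(b,(160,180,130,140)),(a,(265,200,120,140))]
def ov(views,model,p,ms,fn):
    o=[]
    for (c,bx),m in zip(views,ms):
        l,t,w,h=bx; f=cv2.resize(c["frame"][t:t+h,l:l+w,::-1],None,fx=K,fy=K).copy()
        for col,mm in (((0,255,0),render(c,model(*p),bx)),((0,0,255),m)):
            cs,_=cv2.findContours(mm,0,2); cv2.drawContours(f,cs,-1,col,1)
        o.append(cv2.resize(f,(390,450)))
    cv2.imwrite(fn,np.hstack(o))
if __name__=="__main__":
    x0=np.array([.518,.2515,.027,1.55])
    for v in (V[:1],V[1:]):
        print(fit(case,x0,v,"case")[:2])
    p,e,ms=fit(case,x0,V,"case");print(p,e); ov(V,case,p,ms,"pics/fit2.png")
E
python3 f2.py
```

```text
t 8.9 p [ 0.544  -0.183   0.3636] jaw -56.22 z [-0.001 -0.002 -1.   ] F [-0.6 -0.6 -0.5] T [ 0.02 -0.06 -0.02] w 0.0278 j [ 0.77  0.24 -0.64  1.36  0.15  1.59 -0.84]
(array([0.51929188, 0.25197182, 0.02767741, 1.52301407]), np.float64(0.01671821964305267))
(array([0.51661366, 0.25148869, 0.02689455, 1.61740095]), np.float64(0.02960494069208901))
[0.51843876 0.25155512 0.03279543 1.534646  ] 0.08738793628005792
```

View pics/fit2.png

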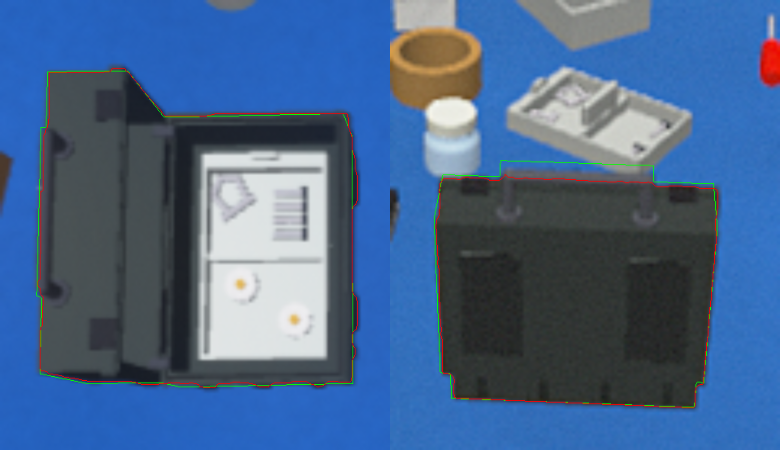

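Call:
{"fn": "apply_moves", "kwargs": {
  "commands": [
    {"linear":[0.02,-0.16,-0.05],"rot":[0,0,0],"grip":0.36},
    {"linear":[0.04,-0.32,-0.15],"rot":[0,0,0],"grip":0.36},
    {"linear":[0.05,-0.45,-0.3],"rot":[0,0,0],"grip":0.36},
    {"linear":[0.05,-0.49,-0.46],"rot":[0,0,0],"grip":0.36},
    {"linear":[0.05,-0.49,-0.62],"rot":[0,0,0],"grip":0.36},
    {"linear":[0.05,-0.49,-0.76],"rot":[0,0,0],"grip":0.36},
    {"linear":[0.05,-0.49,-0.81],"rot":[0,0,0],"grip":0.36},
    {"linear":[0.05,-0.49,-0.81],"rot":[0,0,0],"grip":0.36},
    {"linear":[0.05,-0.49,-0.81],"rot":[0,0,0],"grip":0.36}
  ]
}}

```text
time: 9.9
ee_pos: [0.5607, -0.3245, 0.122]
eef_rot: [0.956, 0.292, 0.0, 0.0]
ft_force: [0.8, -0.1, 1.4]
width: 0.0279
```

```bash
python3 st.py
```

```text
t 9.9 p [ 0.5607 -0.3245  0.122 ] jaw -56.04 z [ 0.001 -0.    -1.   ] F [ 0.8 -0.1  1.4] T [-0.03 -0.03 -0.01] w 0.0279 j [ 0.85  0.52 -0.54  1.51  0.28  1.18 -0.71]
```

Call:
{"fn": "apply_moves", "kwargs": {
  "commands": [
    {"linear":[-0.005,-0.018,-0.1],"rot":[0,0,0],"grip":0.36},
    {"linear":[-0.005,-0.018,-0.2],"rot":[0,0,0],"grip":0.36},
    {"linear":[-0.005,-0.018,-0.26],"rot":[0,0,0],"grip":0.36},
    {"linear":[-0.005,-0.018,-0.29],"rot":[0,0,0],"grip":0.36},
    {"linear":[-0.005,-0.018,-0.29],"rot":[0,0,0],"grip":0.36},
    {"linear":[-0.005,-0.018,-0.29],"rot":[0,0,0],"grip":1},
    {"linear":[-0.005,-0.018,-0.29],"rot":[0,0,0],"grip":1},
    {"linear":[-0.005,-0.018,-0.29],"rot":[0,0,0],"grip":1},
    {"linear":[-0.005,-0.018,-0.29],"rot":[0,0,0],"grip":1}
  ],
  "newtons": 30
}}

```text
time: 10.8
ee_pos: [0.5591, -0.3301, 0.0348]
eef_rot: [0.956, 0.292, 0.0, 0.0]
ft_force: [-1.6, 1.6, 6.8]
width: 0.0096
```

```bash
python3 st.py
```

```text
t 10.8 p [ 0.5591 -0.3301  0.0348] jaw -56.04 z [ 0.001 -0.001 -1.   ] F [-1.6  1.6  6.8] T [ 0.38  0.45 -0.05] w 0.0096 j [ 0.84  0.62 -0.51  1.57  0.33  1.04 -0.74]
```

Call:
{"fn": "apply_moves", "kwargs": {
  "commands": [
    {"linear":[0,0,0.05],"rot":[0,0,0],"grip":1},
    {"linear":[0,0,0.15],"rot":[0,0,0],"grip":1},
    {"linear":[0,0,0.28],"rot":[0,0,0],"grip":1},
    {"linear":[0,0,0.42],"rot":[0,0,0],"grip":1},
    {"linear":[0,0.04,0.55],"rot":[0,0,0.01],"grip":1},
    {"linear":[0,0.12,0.63],"rot":[0,0,0.04],"grip":1},
    {"linear":[0,0.24,0.63],"rot":[0,0,0.08],"grip":1},
    {"linear":[0,0.37,0.63],"rot":[0,0,0.12],"grip":1},
    {"linear":[-0.02,0.5,0.63],"rot":[0,0,0.16],"grip":1},
    {"linear":[-0.04,0.63,0.63],"rot":[0,0,0.2],"grip":1},
    {"linear":[-0.06,0.76,0.63],"rot":[0,0,0.24],"grip":1},
    {"linear":[-0.08,0.88,0.63],"rot":[0,0,0.28],"grip":1},
    {"linear":[-0.1,0.98,0.63],"rot":[0,0,0.32],"grip":1},
    {"linear":[-0.1,0.98,0.63],"rot":[0,0,0.32],"grip":1}
  ]
}}

```text
time: 12.2
ee_pos: [0.5278, -0.0309, 0.2239]
eef_rot: [0.693, 0.72, 0.0, 0.0]
ft_force: [-0.3, 0.2, -1.8]
width: 0.0097
```

```bash
python3 st.py
```

```text
t 12.2 p [ 0.5278 -0.0309  0.2239] jaw 2.19 z [ 0.001  0.    -1.   ] F [-0.3  0.2 -1.8] T [-0.01 -0.09  0.03] w 0.0097 j [ 0.76  0.23 -0.89  1.7   0.18  1.3  -0.13]
```

Call:
{"fn": "apply_moves", "kwargs": {
  "commands": [
    {"linear":[-0.01,0.12,0],"rot":[0,0,0],"grip":1},
    {"linear":[-0.02,0.26,0],"rot":[0,0,0],"grip":1},
    {"linear":[-0.029,0.41,0],"rot":[0,0,0],"grip":1},
    {"linear":[-0.029,0.56,0],"rot":[0,0,0],"grip":1},
    {"linear":[-0.029,0.7,0],"rot":[0,0,0],"grip":1},
    {"linear":[-0.029,0.82,-0.02],"rot":[0,0,0],"grip":1},
    {"linear":[-0.029,0.9,-0.06],"rot":[0,0,0],"grip":1},
    {"linear":[-0.029,0.94,-0.12],"rot":[0,0,0],"grip":1},
    {"linear":[-0.029,0.94,-0.18],"rot":[0,0,0],"grip":1},
    {"linear":[-0.029,0.94,-0.196],"rot":[0,0,0],"grip":1},
    {"linear":[-0.029,0.94,-0.196],"rot":[0,0,0],"grip":1},
    {"linear":[-0.029,0.94,-0.196],"rot":[0,0,0],"grip":1}
  ]
}}

```text
time: 13.4
ee_pos: [0.5205, 0.2454, 0.165]
eef_rot: [0.698, 0.716, 0.0, 0.0]
ft_force: [0.1, 0.2, -2.2]
width: 0.0097
```

```bash
python3 st.py;  python3 - <<'E'
from h import *
b=r.camera("top")
cv2.imwrite("pics/t4.png",cv2.resize(b["frame"][160:330,140:340,::-1],None,fx=3.5,fy=3.5,interpolation=3))
for n in ("deep_key","deep_grip","case_key"): print(n,r.spot_point(n,b)[:2])
print(proj(b,[.519+.077,.2515+.002,.184]))
E
```

```text
t 13.4 p [0.5205 0.2454 0.165 ] jaw 1.48 z [ 0.001  0.    -1.   ] F [ 0.1  0.2 -2.2] T [-0.03 -0.12  0.03] w 0.0097 j [ 0.24  0.44 -0.95  1.65  0.37  1.24 -0.76]
deep_key []
deep_grip []
case_key []
[236.96493586 214.869982  ]
```

View pics/t4.png

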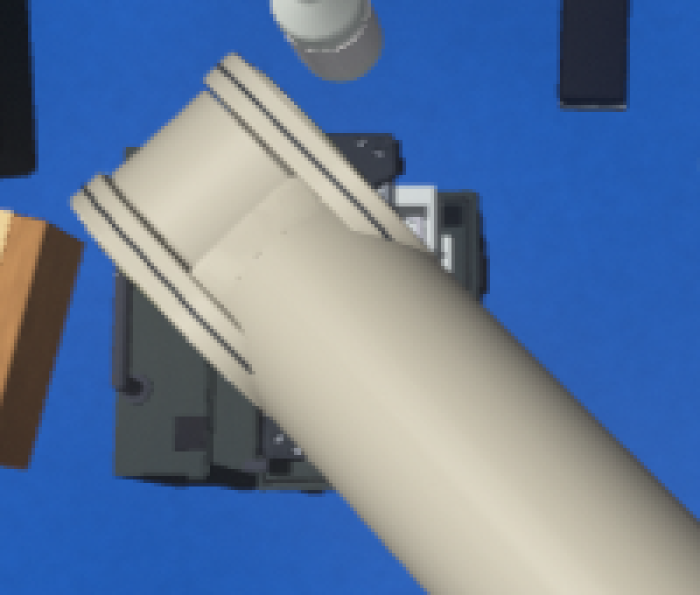

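Call:
{"fn": "apply_moves", "kwargs": {
  "commands": [
    {"linear":[-0.005,0.02,-0.04],"rot":[0,0,0.0006],"grip":1},
    {"linear":[-0.005,0.02,-0.12],"rot":[0,0,0.0006],"grip":1},
    {"linear":[-0.005,0.02,-0.2],"rot":[0,0,0.0006],"grip":1},
    {"linear":[-0.005,0.02,-0.26],"rot":[0,0,0.0006],"grip":1},
    {"linear":[-0.005,0.02,-0.29],"rot":[0,0,0.0006],"grip":1},
    {"linear":[-0.005,0.02,-0.3],"rot":[0,0,0.0006],"grip":1},
    {"linear":[-0.005,0.02,-0.3],"rot":[0,0,0.0006],"grip":1},
    {"linear":[-0.005,0.02,-0.3],"rot":[0,0,0.0006],"grip":1}
  ]
}}

```text
time: 14.4
ee_pos: [0.5189, 0.2523, 0.0749]
eef_rot: [0.697, 0.717, 0.001, 0.0]
ft_force: [-0.5, 0.2, -2.9]
width: 0.0098
```

```bash
python3 st.py
```

```text
t 14.4 p [0.5189 0.2523 0.0749] jaw 1.66 z [ 0.001  0.001 -1.   ] F [-0.5  0.2 -2.9] T [ 0.02 -0.1   0.05] w 0.0098 j [ 0.18  0.54 -0.89  1.73  0.47  1.09 -0.84]
```

Call:
{"fn": "apply_moves", "kwargs": {
  "commands": [
    {"linear":[0,-0.002,-0.01],"rot":[0,0,0],"grip":1},
    {"linear":[0,-0.002,-0.02],"rot":[0,0,0],"grip":1},
    {"linear":[0,-0.002,-0.028],"rot":[0,0,0],"grip":1},
    {"linear":[0,-0.002,-0.034],"rot":[0,0,0],"grip":1},
    {"linear":[0,-0.002,-0.04],"rot":[0,0,0],"grip":1},
    {"linear":[0,-0.002,-0.043],"rot":[0,0,0],"grip":1},
    {"linear":[0,-0.002,-0.043],"rot":[0,0,0],"grip":1}
  ]
}}

```text
time: 15.1
ee_pos: [0.5183, 0.2513, 0.0609]
eef_rot: [0.697, 0.717, -0.0, -0.0]
ft_force: [0.3, 0.1, -2.3]
width: 0.0097
```

```bash
python3 st.py
```

```text
t 15.1 p [0.5183 0.2513 0.0609] jaw 1.66 z [-0.  0. -1.] F [ 0.3  0.1 -2.3] T [-0.03 -0.09 -0.01] w 0.0097 j [ 0.17  0.56 -0.88  1.74  0.48  1.07 -0.85]
```

Call:
{"fn": "apply_moves", "kwargs": {
  "commands": [
    {"linear":[0.002,0,-0.004],"rot":[0,0,0],"grip":1},
    {"linear":[0.002,0,-0.008],"rot":[0,0,0],"grip":1},
    {"linear":[0.002,0,-0.012],"rot":[0,0,0],"grip":1},
    {"linear":[0.002,0,-0.012],"rot":[0,0,0],"grip":1}
  ]
}}

```text
time: 15.5
ee_pos: [0.5192, 0.2513, 0.0587]
eef_rot: [0.697, 0.717, -0.0, 0.0]
ft_force: [-5.1, -4.5, 12.7]
width: 0.0099
```

```bash
python3 st.py
```

```text
t 15.5 p [0.5192 0.2513 0.0587] jaw 1.65 z [ 0.001 -0.001 -1.   ] F [-5.1 -4.5 12.7] T [-0.91  1.16  0.03] w 0.0099 j [ 0.17  0.56 -0.88  1.74  0.49  1.07 -0.85]
```

Call:
{"fn": "apply_moves", "kwargs": {
  "commands": [
    {"linear":[0.002,0,0],"rot":[0,0,0],"grip":0.4},
    {"linear":[0,0,0],"rot":[0,0,0],"grip":0.4},
    {"linear":[0,0,0],"rot":[0,0,0],"grip":0.4},
    {"linear":[0,0,0.1],"rot":[0,0,0],"grip":0.4},
    {"linear":[0,0,0.25],"rot":[0,0,0],"grip":0.4},
    {"linear":[0,-0.03,0.4],"rot":[0,0,0],"grip":0.4},
    {"linear":[0,-0.15,0.5],"rot":[0,0,-0.04],"grip":0.4},
    {"linear":[0,-0.3,0.5],"rot":[0,0,-0.08],"grip":0.4},
    {"linear":[0,-0.46,0.5],"rot":[0,0,-0.12],"grip":0.4},
    {"linear":[0,-0.62,0.5],"rot":[0,0,-0.16],"grip":0.4},
    {"linear":[0,-0.78,0.5],"rot":[0,0,-0.178],"grip":0.4},
    {"linear":[0,-0.92,0.45],"rot":[0,0,-0.178],"grip":0.4},
    {"linear":[0,-1,0.35],"rot":[0,0,-0.178],"grip":0.4},
    {"linear":[0,-1,0.3],"rot":[0,0,-0.178],"grip":0.4},
    {"linear":[0,-1,0.3],"rot":[0,0,-0.178],"grip":0.4}
  ]
}}

```text
time: 17.0
ee_pos: [0.5177, -0.0486, 0.1455]
eef_rot: [0.868, 0.497, -0.001, -0.001]
ft_force: [-0.4, 0.1, 0.7]
width: 0.0259
```

```bash
python3 st.py
python3 - <<'E'
from fit import *
from f2 import ov
a=r.camera("side");b=r.camera("top")
g=b["frame"][170:330,160:320,::-1]; cv2.imwrite("pics/t5.png",np.hstack([cv2.resize(g,None,fx=2.5,fy=2.5,interpolation=3),cv2.resize(a["frame"][160:320,260:420,::-1],None,fx=2.5,fy=2.5,interpolation=3)]))
print(r.spot_point("deep_key",b)[:2],proj(b,[.519+.077,.2515+.002,.078]))
E
```

```text
t 17.0 p [ 0.5177 -0.0486  0.1455] jaw -30.42 z [-0.003  0.001 -1.   ] F [-0.4  0.1  0.7] T [ 0.02 -0.04 -0.05] w 0.0259 j [ 0.7   0.27 -0.78  1.82  0.21  1.14 -0.68]
[{'location': [243.3, 223.6], 'p': 0.74}] [244.33419166 224.28683066]
```

View pics/t5.png

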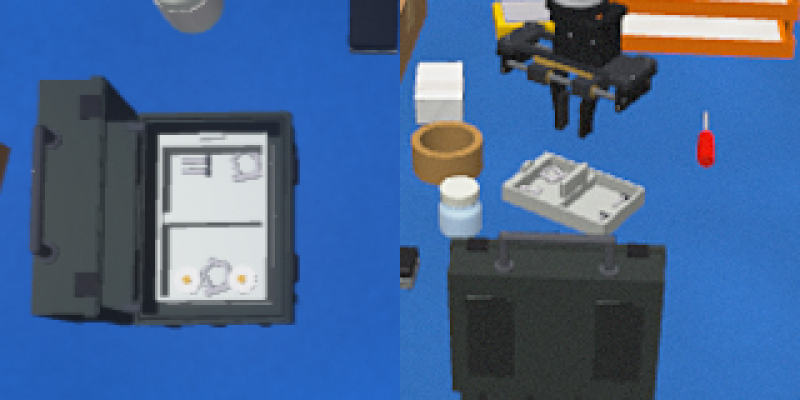

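The deep tray is seated in line, with its key at ≈(243,224) as predicted. Next is the shallow tray.

Call:
{"fn": "apply_moves", "kwargs": {
  "commands": [
    {"linear":[0.002,-0.05,-0.03],"rot":[0,0,0],"grip":0.4},
    {"linear":[0.002,-0.084,-0.06],"rot":[0,0,0],"grip":0.4},
    {"linear":[0.002,-0.084,-0.16],"rot":[0,0,0],"grip":0.4},
    {"linear":[0.002,-0.084,-0.26],"rot":[0,0,0],"grip":0.4},
    {"linear":[0.002,-0.084,-0.33],"rot":[0,0,0],"grip":0.4},
    {"linear":[0.002,-0.084,-0.345],"rot":[0,0,0],"grip":0.4},
    {"linear":[0.002,-0.084,-0.345],"rot":[0,0,0],"grip":0.4},
    {"linear":[0.002,-0.084,-0.345],"rot":[0,0,0],"grip":1},
    {"linear":[0.002,-0.084,-0.345],"rot":[0,0,0],"grip":1},
    {"linear":[0.002,-0.084,-0.345],"rot":[0,0,0],"grip":1},
    {"linear":[0.002,-0.084,-0.345],"rot":[0,0,0],"grip":1}
  ],
  "newtons": 30
}}

```text
time: 18.35
ee_pos: [0.5199, -0.074, 0.0448]
eef_rot: [0.868, 0.497, 0.0, 0.0]
ft_force: [-2.3, 0.2, 6.0]
width: 0.01
```

```bash
python3 st.py
```

```text
t 18.35 p [ 0.5199 -0.074   0.0448] jaw -30.38 z [ 0.001 -0.001 -1.   ] F [-2.3  0.2  6. ] T [0.16 0.63 0.01] w 0.01 j [ 0.67  0.41 -0.71  1.89  0.33  0.95 -0.73]
```

Call:
{"fn": "apply_moves", "kwargs": {
  "commands": [
    {"linear":[0,0,0.05],"rot":[0,0,0],"grip":1},
    {"linear":[0,0,0.15],"rot":[0,0,0],"grip":1},
    {"linear":[0,0,0.28],"rot":[0,0,0],"grip":1},
    {"linear":[0,0,0.42],"rot":[0,0,0],"grip":1},
    {"linear":[0,0.05,0.54],"rot":[0,0,0.01],"grip":1},
    {"linear":[0,0.15,0.58],"rot":[0,0,0.04],"grip":1},
    {"linear":[0,0.28,0.58],"rot":[0,0,0.08],"grip":1},
    {"linear":[0,0.42,0.58],"rot":[0,0,0.12],"grip":1},
    {"linear":[0,0.56,0.58],"rot":[0,0,0.15],"grip":1},
    {"linear":[0,0.7,0.58],"rot":[0,0,0.178],"grip":1},
    {"linear":[0,0.84,0.58],"rot":[0,0,0.178],"grip":1},
    {"linear":[0,0.94,0.58],"rot":[0,0,0.178],"grip":1},
    {"linear":[0,1,0.55],"rot":[0,0,0.178],"grip":1},
    {"linear":[0,1,0.5],"rot":[0,0,0.178],"grip":1},
    {"linear":[0,1,0.5],"rot":[0,0,0.178],"grip":1},
    {"linear":[0,1,0.5],"rot":[0,0,0.178],"grip":1}
  ]
}}

```text
time: 19.95
ee_pos: [0.5197, 0.2246, 0.194]
eef_rot: [0.697, 0.717, -0.0, 0.0]
ft_force: [-0.5, 0.3, -1.6]
width: 0.0098
```

```bash
python3 st.py
```

```text
t 19.95 p [0.5197 0.2246 0.194 ] jaw 1.58 z [-0.    -0.001 -1.   ] F [-0.5  0.3 -1.6] T [-0.03 -0.1  -0.01] w 0.0098 j [ 0.3   0.39 -0.97  1.64  0.33  1.29 -0.7 ]
```

Call:
{"fn": "apply_moves", "kwargs": {
  "commands": [
    {"linear":[-0.002,0.05,-0.02],"rot":[0,0,0],"grip":1},
    {"linear":[-0.002,0.091,-0.06],"rot":[0,0,0],"grip":1},
    {"linear":[-0.002,0.091,-0.12],"rot":[0,0,0],"grip":1},
    {"linear":[-0.002,0.091,-0.17],"rot":[0,0,0],"grip":1},
    {"linear":[-0.002,0.091,-0.195],"rot":[0,0,0],"grip":1},
    {"linear":[-0.002,0.091,-0.203],"rot":[0,0,0],"grip":1},
    {"linear":[-0.002,0.091,-0.203],"rot":[0,0,0],"grip":1},
    {"linear":[-0.002,0.091,-0.203],"rot":[0,0,0],"grip":1}
  ]
}}

```text
time: 20.75
ee_pos: [0.5194, 0.2534, 0.1338]
eef_rot: [0.697, 0.717, 0.0, 0.0]
ft_force: [0.5, -0.1, -2.3]
width: 0.0099
```

```bash
python3 st.py
```

```text
t 20.75 p [0.5194 0.2534 0.1338] jaw 1.64 z [ 0.001  0.    -1.   ] F [ 0.5 -0.1 -2.3] T [-0.03 -0.06  0.07] w 0.0099 j [ 0.21  0.47 -0.93  1.68  0.41  1.19 -0.8 ]
```

Call:
{"fn": "apply_moves", "kwargs": {
  "commands": [
    {"linear":[-0.001,-0.005,-0.01],"rot":[0,0,0],"grip":1},
    {"linear":[-0.001,-0.005,-0.02],"rot":[0,0,0],"grip":1},
    {"linear":[-0.001,-0.005,-0.03],"rot":[0,0,0],"grip":1},
    {"linear":[-0.001,-0.005,-0.037],"rot":[0,0,0],"grip":1},
    {"linear":[-0.001,-0.005,-0.043],"rot":[0,0,0],"grip":1},
    {"linear":[-0.001,-0.005,-0.047],"rot":[0,0,0],"grip":1},
    {"linear":[-0.001,-0.005,-0.047],"rot":[0,0,0],"grip":1}
  ]
}}

```text
time: 21.45
ee_pos: [0.5186, 0.2519, 0.1188]
eef_rot: [0.697, 0.717, -0.0, -0.0]
ft_force: [0.5, 0.5, -1.9]
width: 0.0094
```

```bash
python3 st.py
```

```text
t 21.45 p [0.5186 0.2519 0.1188] jaw 1.66 z [-0. -0. -1.] F [ 0.5  0.5 -1.9] T [-0.02 -0.1   0.04] w 0.0094 j [ 0.2   0.49 -0.92  1.7   0.42  1.17 -0.8 ]
```

Call:
{"fn": "apply_moves", "kwargs": {
  "commands": [
    {"linear":[0.001,0,-0.004],"rot":[0,0,0],"grip":1},
    {"linear":[0.001,0,-0.008],"rot":[0,0,0],"grip":1},
    {"linear":[0.001,0,-0.011],"rot":[0,0,0],"grip":1},
    {"linear":[0.001,0,-0.011],"rot":[0,0,0],"grip":1}
  ]
}}

```text
time: 21.85
ee_pos: [0.5191, 0.2519, 0.1168]
eef_rot: [0.697, 0.717, 0.0, 0.0]
ft_force: [-4.5, -4.7, 9.8]
width: 0.0097
```

```bash
python3 st.py
```

```text
t 21.85 p [0.5191 0.2519 0.1168] jaw 1.65 z [ 0.001 -0.001 -1.   ] F [-4.5 -4.7  9.8] T [-0.74  0.95  0.03] w 0.0097 j [ 0.2   0.49 -0.92  1.7   0.42  1.17 -0.81]
```

Call:
{"fn": "apply_moves", "kwargs": {
  "commands": [
    {"linear":[0,0,0.003],"rot":[0,0,0],"grip":0.4},
    {"linear":[0,0,0.003],"rot":[0,0,0],"grip":0.4},
    {"linear":[0,0,0.003],"rot":[0,0,0],"grip":0.4},
    {"linear":[0,0,0.1],"rot":[0,0,0],"grip":0.4},
    {"linear":[0,0,0.25],"rot":[0,0,0],"grip":0.4},
    {"linear":[0,-0.04,0.4],"rot":[0,0,0],"grip":0.4},
    {"linear":[0,-0.16,0.55],"rot":[0,0,-0.04],"grip":0.4},
    {"linear":[0,-0.3,0.68],"rot":[0,0,-0.08],"grip":0.4},
    {"linear":[0,-0.44,0.76],"rot":[0,0,-0.12],"grip":0.4},
    {"linear":[0,-0.58,0.8],"rot":[0,0,-0.16],"grip":0.4},
    {"linear":[0,-0.72,0.8],"rot":[0,0,-0.2],"grip":0.4},
    {"linear":[0,-0.85,0.8],"rot":[0,0,-0.24],"grip":0.4},
    {"linear":[0,-0.85,0.8],"rot":[0,0,-0.28],"grip":0.4},
    {"linear":[0,-0.85,0.8],"rot":[0,0,-0.32],"grip":0.4},
    {"linear":[0,-0.85,0.8],"rot":[0,0,-0.36],"grip":0.4},
    {"linear":[0,-0.85,0.8],"rot":[0,0,-0.4],"grip":0.4},
    {"linear":[0,-0.85,0.8],"rot":[0,0,-0.44],"grip":0.4},
    {"linear":[0,-0.85,0.8],"rot":[0,0,-0.48],"grip":0.4},
    {"linear":[0,-0.85,0.8],"rot":[0,0,-0.5],"grip":0.4},
    {"linear":[0,-0.85,0.8],"rot":[0,0,-0.5],"grip":0.4}
  ]
}}

```text
time: 23.85
ee_pos: [0.519, -0.0031, 0.3556]
eef_rot: [1.0, 0.014, 0.0, 0.0]
ft_force: [0.1, 0.3, -0.4]
width: 0.0261
```

```bash
python3 st.py
python3 - <<'E'
from fit import *
a=r.camera("side");b=r.camera("top")
cv2.imwrite("pics/t6.png",np.hstack([cv2.resize(b["frame"][170:330,160:320,::-1],None,fx=2.5,fy=2.5,interpolation=3),cv2.resize(a["frame"][160:320,260:420,::-1],None,fx=2.5,fy=2.5,interpolation=3)]))
o=[r.spot_point("lid_bar",c) for c in (a,b)]
print(o, tri(a,o[0][0]["location"],b,o[1][0]["location"]) if all(o) else "")
print([fit(case,np.array([.5187,.2517,.0275,1.55]),v,"case")[0] for v in ([(b,(160,180,130,140))],)])
E
```

```text
t 23.85 p [ 0.519  -0.0031  0.3556] jaw -88.38 z [ 0. -0. -1.] F [ 0.1  0.3 -0.4] T [0.04 0.06 0.07] w 0.0261 j [ 0.6   0.12 -0.74  1.51  0.08  1.55 -1.68]
[[{'location': [325.8, 255.1], 'p': 0.83}], [{'location': [174.2, 245.2], 'p': 0.84}]] [0.51111281 0.36428147 0.25934742]
[array([0.51930197, 0.25147951, 0.02794957, 1.5294743 ])]
```

View pics/t6.png

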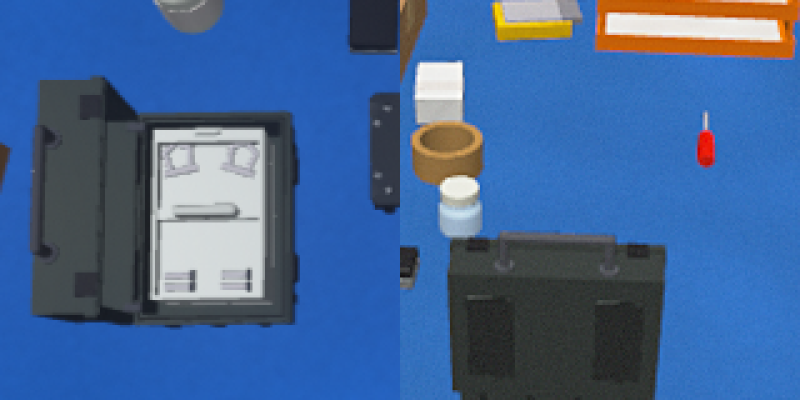

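Both trays are stacked squarely, with the handle and key in line at ≈(205,211) and (207,132) in the left half, and the lid is still upright. Next I'll fold it down.

Call:
{"fn": "apply_moves", "kwargs": {
  "commands": [
    {"linear":[0,0.15,0.02],"rot":[0,0,0],"grip":0.36},
    {"linear":[0,0.3,0.03],"rot":[0,0,0],"grip":0.36},
    {"linear":[0,0.46,0.03],"rot":[0,0,0],"grip":0.36},
    {"linear":[0,0.62,0.03],"rot":[0,0,0],"grip":0.36},
    {"linear":[0,0.78,0.03],"rot":[0,0,0],"grip":0.36},
    {"linear":[-0.01,0.9,0.03],"rot":[0,0,0],"grip":0.36},
    {"linear":[-0.01,0.95,0.03],"rot":[0,0,0],"grip":0.36}
  ]
}}

```text
time: 24.75
ee_pos: [0.5142, 0.2861, 0.3645]
eef_rot: [1.0, 0.018, -0.001, -0.001]
ft_force: [-0.3, -0.5, -0.6]
width: 0.0279
```

Call:
{"fn": "apply_moves", "kwargs": {
  "commands": [
    {"linear":[-0.003,0.15,0],"rot":[0,0,0],"grip":0.36},
    {"linear":[-0.003,0.25,0],"rot":[0,0,0],"grip":0.36},
    {"linear":[-0.003,0.28,-0.04],"rot":[0,0,0],"grip":0.36},
    {"linear":[-0.003,0.28,-0.1],"rot":[0,0,0],"grip":0.36},
    {"linear":[-0.003,0.28,-0.1],"rot":[0,0,0],"grip":0.36},
    {"linear":[-0.003,0.28,-0.1],"rot":[0,0,0],"grip":0.36}
  ]
}}

```text
time: 25.35
ee_pos: [0.5155, 0.3648, 0.3347]
eef_rot: [1.0, 0.014, -0.0, 0.0]
ft_force: [-0.4, -0.5, -0.7]
width: 0.028
```

```bash
python3 st.py
```

```text
t 25.35 p [0.5155 0.3648 0.3347] jaw -88.39 z [-0.    -0.001 -1.   ] F [-0.4 -0.5 -0.7] T [-0.02 -0.03  0.01] w 0.028 j [-0.07  0.45 -0.9   1.24  0.35  1.6  -2.45]
```

Call:
{"fn": "apply_moves", "kwargs": {
  "commands": [
    {"linear":[0,0,-0.08],"rot":[0,0,0],"grip":0.36},
    {"linear":[0,0,-0.17],"rot":[0,0,0],"grip":0.36},
    {"linear":[0,0,-0.22],"rot":[0,0,0],"grip":0.36},
    {"linear":[0,0,-0.232],"rot":[0,0,0],"grip":0.36},
    {"linear":[0,0,-0.232],"rot":[0,0,0],"grip":0.36},
    {"linear":[0,0,-0.232],"rot":[0,0,0],"grip":1},
    {"linear":[0,0,-0.232],"rot":[0,0,0],"grip":1},
    {"linear":[0,0,-0.232],"rot":[0,0,0],"grip":1},
    {"linear":[0,0,-0.232],"rot":[0,0,0],"grip":1}
  ],
  "newtons": 25
}}

```text
time: 26.25
ee_pos: [0.5153, 0.3658, 0.2657]
eef_rot: [1.0, 0.014, 0.0, -0.0]
ft_force: [-0.1, -2.7, 2.8]
width: 0.0089
```

```bash
python3 st.py
python3 - <<'E'
from h import *
y0,z0=.3648,.265
for ph in np.radians(np.r_[99:10:-5,13.8]):
    y=.3235-.1843*np.cos(ph);z=.08+.1843*np.sin(ph)+.006
    print(round(np.degrees(ph),1),np.round(np.array([-.027*(y-y0),y-y0,z-z0])/.3,3).tolist())
E
```

```text
t 26.25 p [0.5153 0.3658 0.2657] jaw -88.35 z [ 0.001  0.    -1.   ] F [-0.1 -2.7  2.8] T [-0.31  0.07 -0.  ] w 0.0089 j [-0.05  0.47 -0.9   1.37  0.37  1.47 -2.47]
99.0 [0.001, -0.042, 0.01]
94.0 [0.003, -0.095, 0.016]
89.0 [0.004, -0.148, 0.018]
84.0 [0.005, -0.202, 0.014]
79.0 [0.007, -0.255, 0.006]
74.0 [0.008, -0.307, -0.006]
69.0 [0.01, -0.358, -0.023]
64.0 [0.011, -0.407, -0.045]
59.0 [0.012, -0.454, -0.07]
54.0 [0.013, -0.499, -0.1]
49.0 [0.015, -0.541, -0.133]
44.0 [0.016, -0.58, -0.17]
39.0 [0.017, -0.615, -0.21]
34.0 [0.017, -0.647, -0.253]
29.0 [0.018, -0.675, -0.299]
24.0 [0.019, -0.699, -0.347]
19.0 [0.019, -0.719, -0.397]
14.0 [0.02, -0.734, -0.448]
13.8 [0.02, -0.734, -0.45]
```

Call:
{"fn": "apply_moves", "kwargs": {
  "commands": [
    {"linear":[0.001,-0.02,0.005],"rot":[0,0,0],"grip":1},
    {"linear":[0.001,-0.042,0.01],"rot":[0,0,0],"grip":1},
    {"linear":[0.003,-0.095,0.016],"rot":[0,0,0],"grip":1},
    {"linear":[0.004,-0.148,0.018],"rot":[0,0,0],"grip":1},
    {"linear":[0.005,-0.202,0.014],"rot":[0,0,0],"grip":1},
    {"linear":[0.007,-0.255,0.006],"rot":[0,0,0],"grip":1},
    {"linear":[0.008,-0.307,-0.006],"rot":[0,0,0],"grip":1},
    {"linear":[0.01,-0.358,-0.023],"rot":[0,0,0],"grip":1},
    {"linear":[0.011,-0.407,-0.045],"rot":[0,0,0],"grip":1},
    {"linear":[0.012,-0.454,-0.07],"rot":[0,0,0],"grip":1},
    {"linear":[0.013,-0.499,-0.1],"rot":[0,0,0],"grip":1},
    {"linear":[0.015,-0.541,-0.133],"rot":[0,0,0],"grip":1},
    {"linear":[0.016,-0.58,-0.17],"rot":[0,0,0],"grip":1}
  ]
}}

```text
time: 27.55
ee_pos: [0.5195, 0.191, 0.2132]
eef_rot: [1.0, 0.015, -0.0, 0.0]
ft_force: [-2.4, 2.9, 2.4]
width: 0.0094
```

```bash
python3 st.py
```

```text
t 27.55 p [0.5195 0.191  0.2132] jaw -88.33 z [-0.001 -0.    -1.   ] F [-2.4  2.9  2.4] T [0.83 0.65 0.01] w 0.0094 j [ 0.32  0.31 -0.89  1.65  0.25  1.3  -2.16]
```

Call:
{"fn": "apply_moves", "kwargs": {
  "commands": [
    {"linear":[0.001,-0.018,-0.02],"rot":[0,0,0],"grip":1},
    {"linear":[0.001,-0.035,-0.04],"rot":[0,0,0],"grip":1},
    {"linear":[0.001,-0.067,-0.083],"rot":[0,0,0],"grip":1},
    {"linear":[0.002,-0.095,-0.129],"rot":[0,0,0],"grip":1},
    {"linear":[0.003,-0.119,-0.177],"rot":[0,0,0],"grip":1},
    {"linear":[0.003,-0.129,-0.202],"rot":[0,0,0],"grip":1},
    {"linear":[0.003,-0.139,-0.227],"rot":[0,0,0],"grip":1},
    {"linear":[0.003,-0.144,-0.243],"rot":[0,0,0],"grip":1},
    {"linear":[0.003,-0.148,-0.258],"rot":[0,0,0],"grip":1},
    {"linear":[0.003,-0.151,-0.268],"rot":[0,0,0],"grip":1},
    {"linear":[0.003,-0.153,-0.273],"rot":[0,0,0],"grip":1}
  ]
}}

```text
time: 28.65
ee_pos: [0.5207, 0.146, 0.132]
eef_rot: [1.0, 0.015, -0.0, 0.0]
ft_force: [-4.3, 0.2, 2.6]
width: 0.009
```

```bash
python3 st.py
```

```text
t 28.65 p [0.5207 0.146  0.132 ] jaw -88.33 z [-0. -0. -1.] F [-4.3  0.2  2.6] T [ 0.21  1.12 -0.1 ] w 0.009 j [ 0.37  0.36 -0.85  1.78  0.29  1.14 -2.12]
```

Call:
{"fn": "apply_moves", "kwargs": {
  "commands": [
    {"linear":[0,0,-0.003],"rot":[0,0,0],"grip":1},
    {"linear":[0,0,-0.006],"rot":[0,0,0],"grip":1},
    {"linear":[0,0,-0.006],"rot":[0,0,0],"grip":1}
  ]
}}

```text
time: 28.95
ee_pos: [0.5207, 0.1456, 0.1303]
eef_rot: [1.0, 0.014, -0.0, 0.0]
ft_force: [-5.1, -1.8, 2.0]
width: 0.0093
```

Call:
{"fn": "apply_moves", "kwargs": {
  "commands": [
    {"linear":[0,0,-0.003],"rot":[0,0,0],"grip":1},
    {"linear":[0,0,-0.003],"rot":[0,0,0],"grip":1}
  ]
}}

```text
time: 29.15
ee_pos: [0.5207, 0.1453, 0.1294]
eef_rot: [1.0, 0.014, -0.0, 0.001]
ft_force: [-5.0, -3.4, 2.6]
width: 0.0094
```

Call:
{"fn": "apply_moves", "kwargs": {
  "commands": [
    {"linear":[0,0,-0.003],"rot":[0,0,0],"grip":1},
    {"linear":[0,0,-0.003],"rot":[0,0,0],"grip":1}
  ]
}}

```text
time: 29.35
ee_pos: [0.5207, 0.1451, 0.1285]
eef_rot: [1.0, 0.014, -0.0, 0.001]
ft_force: [-6.1, -2.9, 2.0]
width: 0.0091
```

Call:
{"fn": "apply_moves", "kwargs": {
  "commands": [
    {"linear":[0,0,-0.003],"rot":[0,0,0],"grip":1},
    {"linear":[0,0,-0.003],"rot":[0,0,0],"grip":1}
  ]
}}

```text
time: 29.55
ee_pos: [0.5207, 0.1449, 0.1276]
eef_rot: [1.0, 0.014, -0.0, 0.001]
ft_force: [-5.7, -3.5, 1.5]
width: 0.0087
```

Call:
{"fn": "apply_moves", "kwargs": {
  "commands": [
    {"linear":[0,0,-0.003],"rot":[0,0,0],"grip":1},
    {"linear":[0,0,-0.003],"rot":[0,0,0],"grip":1}
  ]
}}

```text
time: 29.75
ee_pos: [0.5208, 0.1448, 0.1269]
eef_rot: [1.0, 0.014, -0.0, 0.001]
ft_force: [-7.2, -4.3, 4.6]
width: 0.0091
```

Call:
{"fn": "apply_moves", "kwargs": {
  "commands": [
    {"linear":[0,0,-0.003],"rot":[0,0,0],"grip":1},
    {"linear":[0,0,-0.003],"rot":[0,0,0],"grip":1}
  ]
}}

```text
time: 29.95
ee_pos: [0.5208, 0.1447, 0.1267]
eef_rot: [1.0, 0.014, -0.0, 0.001]
ft_force: [-9.2, -7.0, 13.2]
width: 0.0088
```

Call:
{"fn": "apply_moves", "kwargs": {
  "commands": [
    {"linear":[0,0,-0.003],"rot":[0,0,0],"grip":1},
    {"linear":[0,0,-0.003],"rot":[0,0,0],"grip":1}
  ]
}}

```text
time: 30.15
ee_pos: [0.5209, 0.1448, 0.1265]
eef_rot: [1.0, 0.014, 0.0, 0.001]
ft_force: [-13.4, -7.1, 21.4]
width: 0.0087
```

Run:
```python
from fit import *
from f2 import ov
a=r.camera("side");b=r.camera("top")
v=[(a,(265,200,120,140))]
p,e,ms=fit(lambda th:case(.517,.2516,.0275,th)[:2],np.array([.02]),v,"case",scale=(.03,));print(p,e)
```

```text
[-0.0353125] 0.21565300149042002
```

Call:
{"fn": "apply_moves", "kwargs": {
  "commands": [
    {"linear":[0,0,0],"rot":[0,0,0],"grip":0.38},
    {"linear":[0,0,0.003],"rot":[0,0,0],"grip":0.38},
    {"linear":[0,0,0.003],"rot":[0,0,0],"grip":0.38},
    {"linear":[0,0,0.003],"rot":[0,0,0],"grip":0.38},
    {"linear":[0,0,0.05],"rot":[0,0,0],"grip":0.38},
    {"linear":[0,0,0.15],"rot":[0,0,0],"grip":0.38},
    {"linear":[0,0,0.3],"rot":[0,0,0],"grip":0.38},
    {"linear":[0,-0.1,0.45],"rot":[0,0,0],"grip":0.38},
    {"linear":[0,-0.25,0.6],"rot":[0,0,0],"grip":0.38},
    {"linear":[-0.05,-0.4,0.6],"rot":[0,0,0],"grip":0.38},
    {"linear":[-0.1,-0.55,0.6],"rot":[0,0,0],"grip":0.38},
    {"linear":[-0.15,-0.7,0.6],"rot":[0,0,0],"grip":0.38},
    {"linear":[-0.2,-0.85,0.6],"rot":[0,0,0],"grip":0.38},
    {"linear":[-0.2,-1,0.6],"rot":[0,0,0],"grip":0.38},
    {"linear":[-0.2,-1,0.6],"rot":[0,0,0],"grip":0.38}
  ]
}}

```text
time: 31.85
ee_pos: [0.4593, -0.1608, 0.3055]
eef_rot: [1.0, 0.01, 0.0, 0.001]
ft_force: [0.1, -0.8, -0.3]
width: 0.0269
```

```bash
python3 st.py
python3 - <<'E'
from fit import *
from f2 import ov
a=r.camera("side");b=r.camera("top")
V=[(b,(190,195,100,115)),(a,(265,200,120,140))]
for v in (V[:1],V[1:]): print(fit(case,np.array([.5187,.2517,.0275,.03]),v,"case")[:2])
for th in (0,.02,.05,.08): 
  print(th,[round(float(np.mean(render(c,case(.5190,.2516,.0275,th),bx)!=mask(c,"case",bx))),4) for c,bx in V])
p=(.5187,.2516,.0275,0.); ov(V,case,p,[mask(c,"case",bx) for c,bx in V],"pics/fit3.png")
o=[r.spot_point("lid_bar",c) for c in (a,b)]
print(tri(a,o[0][0]["location"],b,o[1][0]["location"]) if all(o) else o)
E
```

```text
t 31.85 p [ 0.4593 -0.1608  0.3055] jaw -88.89 z [ 0.    -0.002 -1.   ] F [ 0.1 -0.8 -0.3] T [ 0.05  0.04 -0.02] w 0.0269 j [ 0.89  0.03 -0.65  1.68  0.02  1.44 -1.32]
(array([0.51680922, 0.24649238, 0.01988067, 0.02632676]), np.float64(0.06836677761317506))
(array([ 0.51664869,  0.25162866,  0.0274318 , -0.06724811]), np.float64(0.01892349282401811))
0 [0.05, 0.0195]
0.02 [0.053, 0.0233]
0.05 [0.0598, 0.0287]
0.08 [0.0666, 0.0302]
[0.51827736 0.14432521 0.12221102]
```

View pics/fit3.png

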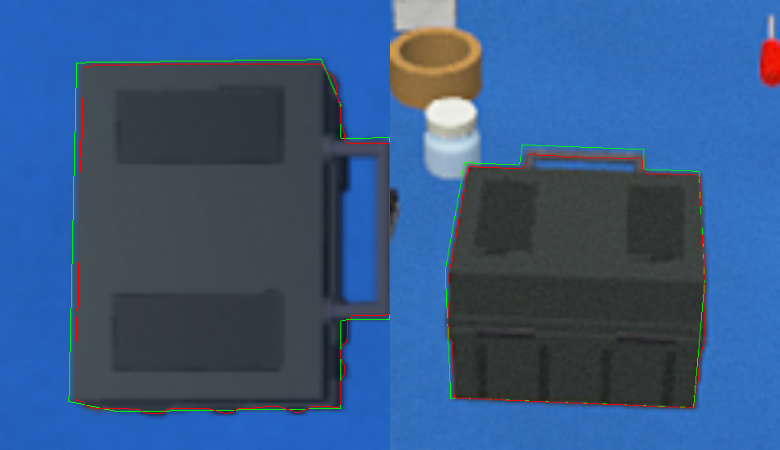

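The lid matches the shut model in both views, and the bar is at z = 0.122 against 0.124 nominal. I'll do a quick bystander check, then hand in.

Run:
```python
from h import *
a=r.camera("side");b=r.camera("top")
for n in ["small_carton","spray_bottle","jar","tape_roll","white_box","eraser","screwdriver"]:
    o=[r.spot_point(n,c) for c in (a,b)]
    print(n,np.round(tri(a,o[0][0]["location"],b,o[1][0]["location"]),3) if all(o) else o)
s=r.read_state();print(s["time"]);print(r.close_job())
```

```text
small_carton [ 0.519  0.536 -0.007]
spray_bottle [0.745 0.297 0.015]
jar [ 0.658 -0.012 -0.007]
tape_roll [ 0.695 -0.147  0.005]
white_box [ 0.739 -0.343 -0.018]
eraser [ 0.755  0.097 -0.007]
screwdriver [ 0.519 -0.209  0.103]
32.95
the job is handed in; nothing more can be done
None
```

The spares case is packed and shut, and I handed the job in at about 33 s of the 72 s allowed.

- **Lid:** I swung it upright and released it, and it stayed up through both placings. My angle estimates disagreed slightly: 1.52–1.53 rad from the top camera, 1.62 from the side camera, and about 1.55 from the bar position. After the trays were in, I folded it down until it met its stop. With the gripper clear, the bar sat at 122 mm against 124 mm when shut. The top-camera fit was poor while shut because its crop cut off part of the bar.
- **Trays:** The deep tray and then the shallow tray were lowered over their keys. Contact came at the expected home heights, with origins at about 24 mm and 72 mm above the bench. The top view showed each one square and in line in the case.
- **Other items:** At the last check, six of the seven bystanders were within about 5 mm of where they started, except the spray bottle, which read about 9 mm off. That is probably detector noise, since the arm never came near it.
- **Failed check:** The last screwdriver reading was clearly false, at 103 mm above the bench and next to the gripper. The screwdriver showed on the bench in the last pictures, but I did not measure its position again.

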